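# Slide one skate wheel out of its row and into the bearing-puller jig

### The job

Four skate wheels lie touching in a row, in the order they came off the skate: slide the orange one out of the row without shifting the three blue ones or disturbing anything else, keeping it flat on the bench the whole time. Then slide it fully into the hooded bay of the grey and yellow bearing-puller jig until it meets the sprung rubber buffer hidden inside, press it against the buffer with a steady gentle force (about 8 N, never as much as 15 N) for about a second, and leave it sitting in the bay with nothing touching it.

Things in the scene. Friction and masses are not known exactly. Their poses are not given: they have to be found in the camera images.
- wheel_orange_center (a point): Centre (half-way up, 16 mm above the bench) of the orange skate wheel: a plain disc 62 mm in diameter and 32 mm high lying flat on one face, steel bearing showing in its white hub, 80 to 150 g. It may be at any of the four places in the row. Its own z axis is up; its yaw means nothing.
- wheel_blue1_center (a point): Centre (half-way up) of a blue skate wheel of the same size, lying flat. The four wheels stand in one straight line with centres 62.4 mm apart, so that neighbours touch; the line runs roughly along the bench away from the robot (world x), turned by up to 0.25 rad. Must not be shifted (more than 6 mm counts).
- wheel_blue2_center (a point): Centre (half-way up) of a blue skate wheel of the same size, lying flat. The four wheels stand in one straight line with centres 62.4 mm apart, so that neighbours touch; the line runs roughly along the bench away from the robot (world x), turned by up to 0.25 rad. Must not be shifted (more than 6 mm counts).
- wheel_blue3_center (a point): Centre (half-way up) of a blue skate wheel of the same size, lying flat. The four wheels stand in one straight line with centres 62.4 mm apart, so that neighbours touch; the line runs roughly along the bench away from the robot (world x), turned by up to 0.25 rad. Must not be shifted (more than 6 mm counts).
- jig: Bearing-puller jig fixed to the bench: grey side walls, yellow hood, no floor (the wheel slides on the bench). Origin on the bench at the centre of the bay's mouth; own x points level INTO the bay (world +y, turned up to 0.25 rad), z up. Bay 68 mm wide, walls 40 mm high from x = 20 to 210 mm; 30 mm high guide plates flare to 95 mm apart at x = -7 mm. Damaged if the wheel presses any part of it with 15 N.
- hood_front (a point): Middle of the top front edge of the jig's yellow hood, at x = 90 mm, z = 44 mm in the jig's frame; axes as the jig's. The hood covers the bay from here inwards, underside 40 mm above the bench; the wheel goes part-way under it, its rear stays in the open.
- bay_back (a point): Inner end of the bay under the hood, x = 210 mm in the jig's frame. In front of it hides a black rubber buffer whose face waits anywhere from x = 92 to 145 mm in the jig's frame (wheel centre then at 61 to 114 mm): set anew each time, not measured, to be found by feel. It yields as a slow-rebound spring, 5 N per mm plus 1 N per 10 mm/s, up to 12 mm; let go, it eases the wheel back.
- punch: Brass drift punch lying on the bench, 16 mm thick, 155 mm long along its x axis; origin under its middle. Bystander.
- truck: Red steel skate truck on its base plate, 75 x 130 x 51 mm, origin under its centre. Bystander.
- stopper: Black rubber toe stopper, 48 mm in diameter, 44 mm high, origin under its centre. Bystander.
- key: Rusty flat skate key, 115 x 45 x 8 mm, origin under its middle. Bystander.
Mind the look-alikes: they are no part of the job. There is more than one size of the part that bears wheel_orange_center; the job needs the smallest. Of the things shaped like the jig, the grey one is meant.

How it is judged:
On the way, in this order (a step that is already met when the one before it is completed fails the run):
1. the orange wheel is pushed clear of the row, at least 23 mm of free space to every blue wheel (horizontal distance between wheel_orange_center and wheel_blue1_center above 0.085 m and horizontal distance between wheel_orange_center and wheel_blue2_center above 0.085 m and horizontal distance between wheel_orange_center and wheel_blue3_center above 0.085 m), for 0.2 s.
2. in the bay, the orange wheel is pressed against the buffer with more than 5 N for 0.6 s (contact force between wheel_orange and jig above 5 N and x of wheel_orange_center in the frame of jig between 0.056 and 0.13 m and y of wheel_orange_center in the frame of jig between -0.008 and 0.008 m), for 0.6 s.
At the end, for the whole second after the job is handed in: The orange wheel lies flat and at rest in the jig's bay, its centre 56 to 130 mm inside the mouth and within 8 mm of the bay's middle line, and each blue wheel is within 6 mm of where it began (x of wheel_orange_center in the frame of jig between 0.056 and 0.13 m and y of wheel_orange_center in the frame of jig between -0.008 and 0.008 m and height (world z) of wheel_orange_center below 0.019 m and angle between wheel_orange_center's own z axis and vertical below 0.1 rad and linear speed of wheel_orange below 0.01 m/s and distance of each of wheel_blue1_center, wheel_blue2_center, wheel_blue3_center from where it was at the start of the episode below 0.006 m); the robot touches nothing.
It fails at once if a blue wheel shifted by more than 6 mm (distance of any of wheel_blue1_center, wheel_blue2_center, wheel_blue3_center from where it was at the start of the episode above 0.006 m).
It fails at once if the orange wheel lifted more than 8 mm off the bench or tipped by more than 0.25 rad (height (world z) of wheel_orange_center above 0.024 m or angle between wheel_orange_center's own z axis and vertical above 0.25 rad).
It fails at once if the orange wheel presses on the jig or its buffer with 15 N or more (contact force between wheel_orange and jig above 15 N).
It fails at once if the punch, truck, stopper or key moved by more than 10 mm (distance of any of punch, truck, stopper, key from where it was at the start of the episode above 0.01 m).
It also fails if it takes over 72 s, if anything falls off the work surface, if the arm or the gripper's body presses on something with over 40 N, if the wrist force passes 120 N, or if a joint passes its speed limit or range.

### The arm

A 6-joint arm with a two-finger parallel gripper is mounted at the origin on the work surface. World frame = base frame: x ahead of the robot, y to its left, z up, the work surface at z = 0. Lengths are in m, angles in rad, forces in N, time in s.
With the tool pointing down it reaches from about 0.35 to 0.95 m from the base axis. Payload 17.4 kg.
Tool frame: the origin (TCP) lies on the centre line of the jaws, within the pads' length; the fingertips stand 11 mm ahead of it and the grasp point (between the pads) lies 8 mm behind it; z points along the fingers, y is the line along which they close (so a half turn about z gives the same grasp; the last joint's range is limited). The gripper opens to 93 mm and grips with 3 to 60 N. Pads are 15 mm wide; open, the fingers measure 128 mm over their backs; the gripper's body (75 mm by 188 mm) begins 65 mm behind the grasp point.
Start: joints at [1.271, 0.116, 1.442, -0, 1.584, -0.038], TCP at [0.175, 0.652, 0.23] pointing down, gripper open.
Joint ranges: [-2.83, 2.83], [-0.83, 2.19], [0.07, 2.5], [-1.14, 4.28], [0.01, 3], [-2.97, 2.97]. Speed limits (rad/s): [1.89, 1.89, 2.22, 3.14, 3.14, 3.14].

### API

Orientations are given as [roll, pitch, yaw] about the fixed x, y, z axes, in that order (R = Rz(yaw) Ry(pitch) Rx(roll)).
In Python, from bench import status, get_image, camera_model, job_done, trace gives the robot as it stands.
- The arm moves only by the shell command python3 -m crank 'ROWS' [OPENING]. ROWS is JSON, a list of rows, each a list of 6 numbers: the shift along the tool's x, y, z normalised to -1 to 1, where 1 is 80 mm, then the turn, a rotation vector about the tool's x, y, z normalised to -1 to 1, where 1 is pi/4 rad. In form: [[dx, dy, dz, ax, ay, az], ...]. A call has exactly 5 rows; each row is the pose to reach, as a shift and turn from the pose commanded when the call began, along the tool's axes at that moment; what a row does not reach only later rows make up. A row lasts 1/12 s, in which the tool goes at most 41.7 mm and 7.16 degrees, less where a joint would pass 70% of its speed; a pose out of reach is approached as far as the arm can. A call with a number of a shift or a turn outside -1 to 1 is refused whole. A call with a gripper value outside its range is refused whole. OPENING is the opening, from 0 (shut) to 1 (fully open), set as the call begins (- or left out, the last holds). The fingers move at their own pace and stop on an object; the grip force is fixed at half the most. Time passes only in rows, so rows that repeat a pose let the fingers close, or fill a call up. It gives the time, the measured TCP pose, the force, the opening and the grip force at its end, in the units of the state.
- status.state(): the state, without advancing time (a new reading comes with each control period).
- get_image(name): name is "side" or "top" or "wrist"; returns (picture, depth): 420x560x3 uint8, red, green, blue; 420x560 float32, m along the optical axis (not along the pixel's ray), 0 where there is no reading.
- camera_model(name): a dict with "K" (3x3 intrinsics, pixels), "R" (3x3) and "t" (3): a world point X has camera coordinates R X + t; the wrist camera has in their place "T_tool_cam" (4x4, takes a point from camera to tool coordinates, whose origin is the TCP and whose axes are the flange's). Camera axes: x right, y down, z forward; pixel columns grow to the right and rows downward; lengths in m; the calibration is good to about 2 mm. The wrist camera is an equidistant fisheye: a pixel r from the principal point sees the ray r / f radians off the axis. A picture is of the moment at which its call begins: read the wrist's pose just before it. camera_model takes no time and is no camera call.
- job_done(): hands the job in; it is judged then, once.
Trained networks look in the newest picture that a camera, given by its name, has taken for a name from the list of things; names that differ only in an ending like _2 or _b are one class to them, and where a whole thing is asked for, a point or a joint stands for the part that bears it (a point fixed in the world has none). Each returns a list of dicts, best first, with "conf" (0 to 1); they miss things now and then, are a little off and sometimes report something else, mostly with a low value. They report only what shows in the picture. A call takes as long as a camera call. They do not tell look-alikes from the thing itself.
- trace(camera, name): "region" (420x560 bool, what is visible of it) and "point" ([column, row] in pixels, amid what is visible of it).
The state is a dict: "time": time; "joint_pos": joint angles; "qvel": joint speeds; "joint_efforts": joint torques, N m; "tcp_pos": TCP position; "eef_rot": TCP orientation; "contact_force": force on the tool from outside, world axes, zero at the start; "torque": the same for the moment, N m; "finger_gap": opening from 0.0 (shut) to 1.0 (fully open); "grasp_force": force on a finger pad.
Only numpy, scipy, OpenCV 4.12 (cv2) and the standard library are available. Lean on these libraries where they do the work, as an engineer would, in place of code of your own. Each camera call takes 0.05 s, during which the arm holds its last target. There are 200 camera calls.

## Working session

There is one attempt and no reset: what is moved stays moved. The work goes in short steps, Python scripts to look and compute and a shell command to move; the robot and the scene stay as the last step left them, time stands still between calls to the robot, and variables do not carry over. Pictures are saved under pics/ and viewed, at most 10 in all, crops included, and the job is handed in when it is done.

```bash
mkdir -p pics; ls
python3 - <<'E'
from bench import *
import cv2,numpy as np
print(status.state())
for n in("top","side"):
    p,d=get_image(n); np.savez(f"pics/{n}0.npz",p=p,d=d); cv2.imwrite(f"pics/{n}0.png",p[:,:,::-1])
    m=camera_model(n); print(n,{k:np.round(v,4).tolist() if not isinstance(v,str) else v for k,v in m.items()})
E
```

```text
pics
{'time': 0.0, 'joint_pos': array([ 1.27119676e+00,  1.16467101e-01,  1.44227347e+00,  1.24579417e-05,
        1.58403836e+00, -3.78063468e-02]), 'qvel': array([ 6.25356917e-04, -9.31633020e-04,  8.53466184e-04,  1.43360044e-03,
       -3.33631500e-04,  7.73049807e-05]), 'joint_efforts': array([-4.24308222e-03, -7.21294069e+01, -6.22592711e+01,  7.76597438e-02,
        2.41488498e-02, -1.26690979e-04]), 'tcp_pos': array([0.17464657, 0.65179937, 0.22891283]), 'eef_rot': array([-3.14040770e+00, -5.72862162e-05,  2.87979956e+00]), 'contact_force': array([ 0.57157847, -0.10086483,  0.08158514]), 'torque': array([-0.01630955, -0.03725317, -0.02712969]), 'grasp_force': 0.0, 'finger_gap': 0.9982238645149203}
top {'K': [[541.2755, 0.0, 292.0494], [0.0, 541.2755, 220.7078], [0.0, 0.0, 1.0]], 'R': [[-0.0075, -0.9998, 0.0158], [-0.9877, 0.005, -0.1564], [0.1563, -0.0168, -0.9876]], 't': [-0.0194, 0.5132, 1.3953]}
side {'K': [[516.9525, 0.0, 277.9215], [0.0, 516.9525, 209.4184], [0.0, 0.0, 1.0]], 'R': [[-0.934, -0.3572, -0.0061], [-0.2728, 0.7242, -0.6333], [0.2306, -0.5899, -0.7739]], 't': [0.4796, 0.174, 1.4624]}
```

View pics/top0.png

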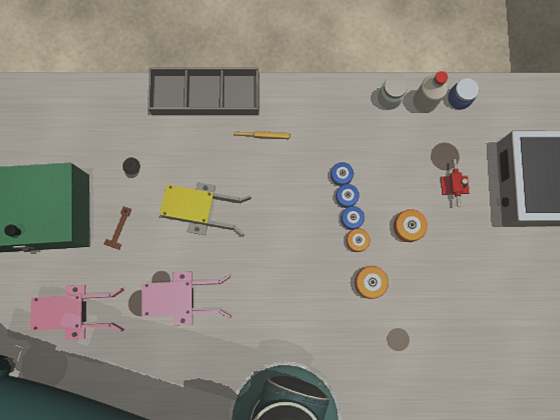

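View pics/side0.png

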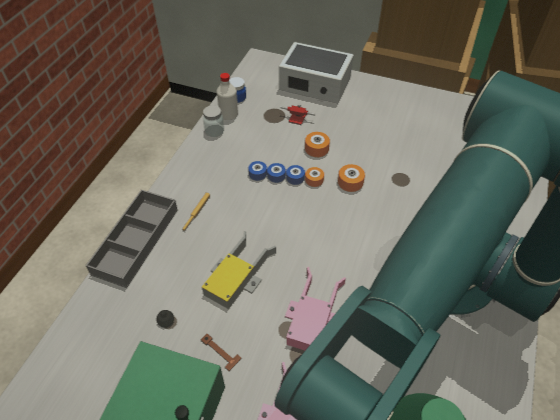

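Top view: the row runs from (342,173) to (358,240), with the small orange wheel at its near end (358,240) and large orange decoys at (411,225) and (372,282). The grey/yellow jig is at (190,205), with its mouth facing right near (240,215).

```bash
cat > h.py <<'E'
import numpy as np,cv2
from bench import *
from scipy.spatial.transform import Rotation as Ro
def world(n,c,r,z):
    "pixel -> world on plane z, fixed camera"
    m=camera_model(n);K,R,t=map(np.array,(m["K"],m["R"],m["t"]))
    d=R.T@np.linalg.solve(K,[c,r,1.]);o=-R.T@t
    return o+d*(z-o[2])/d[2]
def wray(c,r,s,z,m=camera_model("wrist")):
    K=np.array(m["K"]);T=np.array(m["T_tool_cam"])
    a=np.array([(c-K[0,2])/K[0,0],(r-K[1,2])/K[1,1]]);th=np.hypot(*a)
    d=np.array([*(a/max(th,1e-9)*np.sin(th)),np.cos(th)])
    Rw=Ro.from_euler("xyz",s["eef_rot"]).as_matrix()
    o=Rw@T[:3,3]+s["tcp_pos"];d=Rw@T[:3,:3]@d
    return o+d*(z-o[2])/d[2]
def wpix(X,s,m=camera_model("wrist")):
    K=np.array(m["K"]);T=np.array(m["T_tool_cam"])
    Rw=Ro.from_euler("xyz",s["eef_rot"]).as_matrix()
    p=T[:3,:3].T@(Rw.T@(np.array(X)-s["tcp_pos"])-T[:3,3])
    th=np.arctan2(np.hypot(p[0],p[1]),p[2]);ph=np.arctan2(p[1],p[0])
    return K[0,2]+K[0,0]*th*np.cos(ph),K[1,2]+K[1,1]*th*np.sin(ph)
def totool(dw,s):
    "world vector -> tool axes /0.08"
    return Ro.from_euler("xyz",s["eef_rot"]).as_matrix().T@np.array(dw)/.08
def show():
    s=status.state();print("t",round(s["time"],2),"tcp",np.round(s["tcp_pos"],4),"rpy",np.round(s["eef_rot"],4),"F",np.round(s["contact_force"],2),"gap",round(s["finger_gap"],3),"grip",round(s["grasp_force"],1),"q",np.round(s["joint_pos"],2));return s
E
python3 - <<'E'
from h import *
d=np.load("pics/top0.npz");p=d["p"];D=d["d"]
hsv=cv2.cvtColor(p,cv2.COLOR_RGB2HSV)
for n,px in dict(or_=(358,240),b1=(353,217),b2=(348,195),b3=(342,173),O1=(411,225),O2=(372,282),stop=(131,166)).items():
    print(n,np.round(world("top",*px,.032),3))
for n in("jig","wheel_orange_center","hood_front","punch","key","truck","stopper"):
    for q in trace("top",n)[:4]: print(n,round(q["conf"],2),q["point"],q["region"].sum(),np.round(world("top",*q["point"],.03),3))
y=cv2.inRange(hsv,(24,150,120),(34,255,255));y[:,:150]=0;y[:,225:]=0
c=max(cv2.findContours(y,0,1)[0],key=cv2.contourArea)
b=cv2.boxPoints(cv2.minAreaRect(c));print(cv2.contourArea(c))
for v in b: print(v,np.round(world("top",*v,.044),4))
m=camera_model("wrist");print(m)
E
```

```text
or_ [ 0.462 -0.198  0.032]
b1 [ 0.524 -0.186  0.032]
b2 [ 0.584 -0.174  0.032]
b3 [ 0.645 -0.159  0.032]
O1 [ 0.501 -0.341  0.032]
O2 [ 0.35  -0.232  0.032]
stop [0.666 0.411 0.032]
jig 0.97 [66.1, 312.2] 2325 [0.278 0.563 0.03 ]
jig 0.83 [196.1, 204.1] 2355 [0.561 0.234 0.03 ]
jig 0.66 [175.0, 295.4] 2296 [0.319 0.284 0.03 ]
wheel_orange_center 0.77 [360.1, 237.3] 467 [ 0.469 -0.204  0.03 ]
wheel_orange_center 0.65 [373.8, 279.9] 911 [ 0.356 -0.237  0.03 ]
wheel_orange_center 0.63 [411.5, 224.9] 827 [ 0.502 -0.343  0.03 ]
hood_front 0.86 [67.2, 311.6] 2538 [0.28  0.561 0.03 ]
hood_front 0.63 [173.6, 297.5] 2433 [0.314 0.287 0.03 ]
hood_front 0.56 [194.4, 202.9] 2189 [0.564 0.238 0.03 ]
punch 0.76 [266.0, 132.5] 243 [0.76  0.047 0.03 ]
key 0.64 [117.8, 229.3] 362 [0.494 0.44  0.03 ]
truck 0.82 [454.3, 181.5] 654 [ 0.62  -0.464  0.03 ]
stopper 0.76 [135.8, 169.3] 197 [0.657 0.398 0.03 ]
1329.0
[159.61598 214.112  ] [0.5319 0.3271 0.044 ]
[165.11998 183.84   ] [0.6136 0.3149 0.044 ]
[212.816 192.512] [0.5895 0.1878 0.044 ]
[207.312 222.784] [0.508 0.201 0.044]
{'K': array([[325.1922621 ,   0.        , 280.48121789],
       [  0.        , 325.1922621 , 217.30580077],
       [  0.        ,   0.        ,   1.        ]]), 'T_tool_cam': array([[ 3.10661422e-04, -9.56908251e-01, -2.90390260e-01,
         8.12798363e-02],
       [ 9.99999785e-01,  4.65014680e-04, -4.62532831e-04,
         8.16191983e-04],
       [ 5.77637216e-04, -2.90390054e-01,  9.56908189e-01,
        -1.53791430e-01],
       [ 0.00000000e+00,  0.00000000e+00,  0.00000000e+00,
         1.00000000e+00]])}
```

```bash
A='python3 -m crank'
$A '[[-0.2,-0.2,0,0,0,0],[-0.4,-0.4,0,0,0,0],[-0.6,-0.6,0,0,0,0],[-0.8,-0.8,0,0,0,0],[-1,-1,0,0,0,0]]' >/dev/null
$A '[[-0.2,-0.2,0,0,0,0],[-0.4,-0.4,0,0,0,0],[-0.6,-0.6,0,0,0,0],[-0.8,-0.8,0,0,0,0],[-1,-1,0,0,0,0]]'
$A '[[-0.2,-0.2,0,0,0,0],[-0.4,-0.4,0,0,0,0],[-0.6,-0.6,0,0,0,0],[-0.8,-0.8,0,0,0,0],[-1,-1,0,0,0,0]]' >/dev/null
$A '[[-0.2,-0.2,0,0,0,0],[-0.4,-0.4,0,0,0,0],[-0.6,-0.6,0,0,0,0],[-0.8,-0.8,0,0,0,0],[-1,-1,0,0,0,0]]' >/dev/null
$A '[[-0.2,-0.2,0,0,0,0],[-0.4,-0.4,0,0,0,0],[-0.6,-0.6,0,0,0,0],[-0.8,-0.8,0,0,0,0],[-1,-1,0,0,0,0]]' >/dev/null
$A '[[-0.2,-0.2,0,0,0,0],[-0.4,-0.4,0,0,0,0],[-0.7,-0.7,0,0,0,0],[-1,-1,0,0,0,0],[-1,-1,0,0,0,0]]'
python3 - <<'E'
from h import *
s=show();p,d=get_image("wrist");np.savez("pics/w1.npz",p=p,d=d,s=np.array(s,dtype=object));cv2.imwrite("pics/w1.png",p[:,:,::-1])
for X in [(.532,.106,0),(.549,.194,.044),(.462,-.198,.032),(.524,-.186,.032)]: print(np.round(wpix(X,s)))
E
```

```text
time: 1.28
tcp_pos: [0.2882, 0.4551, 0.2297]
eef_rot: [3.141, 0.0, 2.88]
contact_force: [-0.6, -0.2, -0.1]
finger_gap: 1.0
grasp_force: 0.0
time: 2.95
tcp_pos: [0.5158, 0.0603, 0.2294]
eef_rot: [-3.14, 0.0, 2.877]
contact_force: [0.9, 1.4, -0.5]
finger_gap: 1.002
grasp_force: 0.0
t 2.95 tcp [0.5158 0.0603 0.2294] rpy [-3.1405e+00  4.0000e-04  2.8769e+00] F [ 0.87  1.35 -0.47] gap 1.002 grip 0.0 q [ 0.07 -0.23  1.77 -0.    1.6  -1.24]
[320. 193.]
[403. 196.]
[ 77. 210.]
[101. 251.]
```

View pics/w1.png

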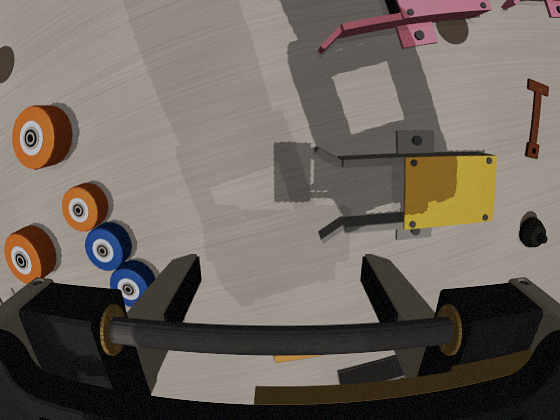

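The wrist view agrees with the top view: orange hub at (78,210), predicted (77,210), and hood front mid at (405,191), predicted (403,196). Next I refine the jig axis from it and continue to the wheel.

```bash
A='python3 -m crank'
python3 - <<'E'
from h import *
f=np.load("pics/w1.npz",allow_pickle=True);s=f["s"].item();p=f["p"]
hsv=cv2.cvtColor(p,cv2.COLOR_RGB2HSV)
y=cv2.inRange(hsv,(20,150,60),(34,255,255));y[:130]=0;y[260:]=0;y[:,:390]=0
c=max(cv2.findContours(y,0,1)[0],key=cv2.contourArea)[:,0]
W=np.array([wray(*v,s,.044)[:2] for v in c],np.float32)
r=cv2.minAreaRect(W);print(r);print(np.round(cv2.boxPoints(r),4))
for v,z in [((78,210),.032),((106,248),.032),((128,290),.032),((316,150),.03),((321,236),.03),((343,163),.04),((347,221),.04)]: print(v,np.round(wray(*v,s,z),4))
E
$A '[[0,-0.2,0,0,0,-0.1],[0,-0.4,0,0,0,-0.2],[0,-0.6,0,0,0,-0.3],[0,-0.8,0,0,0,-0.4],[0,-1,0,0,0,-0.5]]'
```

```text
((0.5583069324493408, 0.25924670696258545), (0.12805192172527313, 0.08428390324115753), 79.99706268310547)
[[0.5057 0.2035]
 [0.5887 0.1889]
 [0.6109 0.315 ]
 [0.5279 0.3296]]
(78, 210) [ 0.4626 -0.1961  0.032 ]
(106, 248) [ 0.5216 -0.1755  0.032 ]
(128, 290) [ 0.5856 -0.1705  0.032 ]
(316, 150) [0.4773 0.1112 0.03  ]
(321, 236) [0.5752 0.0935 0.03  ]
(343, 163) [0.4968 0.1353 0.04  ]
(347, 221) [0.5617 0.1257 0.04  ]
time: 3.42
tcp_pos: [0.4929, -0.013, 0.2298]
eef_rot: [3.141, 0.0, -3.006]
contact_force: [-0.1, 0.0, -0.5]
finger_gap: 1.003
grasp_force: 0.0
```

```bash
A='python3 -m crank'
$A '[[0.1,-0.2,0,0,0,0],[0.2,-0.4,0,0,0,0],[0.3,-0.6,0,0,0,0],[0.4,-0.8,0,0,0,0],[0.4,-1,0,0,0,0]]' >/dev/null
$A '[[0.1,-0.2,0,0,0,-0.09],[0.2,-0.4,0,0,0,-0.09],[0.3,-0.8,0,0,0,-0.09],[0.3,-1.2,0,0,0,-0.09],[0.3,-1.23,0,0,0,-0.09]]' 2>&1|tail -1
$A '[[0.1,-0.2,0.2,0,0,-0.09],[0.2,-0.4,0.4,0,0,-0.09],[0.3,-0.7,0.6,0,0,-0.09],[0.3,-1,0.6,0,0,-0.09],[0.3,-1,0.6,0,0,-0.09]]'
python3 - <<'E'
from h import *
s=show();p,d=get_image("wrist");np.savez("pics/w2.npz",p=p,d=d,s=np.array(s,dtype=object));cv2.imwrite("pics/w2.png",p[:,:,::-1])
E
```

```text
out of range: a shift must lie within [-1, 1]
time: 4.25
tcp_pos: [0.4584, -0.181, 0.1808]
eef_rot: [3.142, -0.001, -2.941]
contact_force: [0.1, -0.0, 0.6]
finger_gap: 0.997
grasp_force: 0.0
t 4.25 tcp [ 0.4584 -0.181   0.1808] rpy [ 3.1415e+00 -1.1000e-03 -2.9414e+00] F [ 0.07 -0.01  0.57] gap 0.997 grip 0.0 q [-0.43 -0.27  1.89 -0.    1.53 -2.2 ]
```

View pics/w2.png

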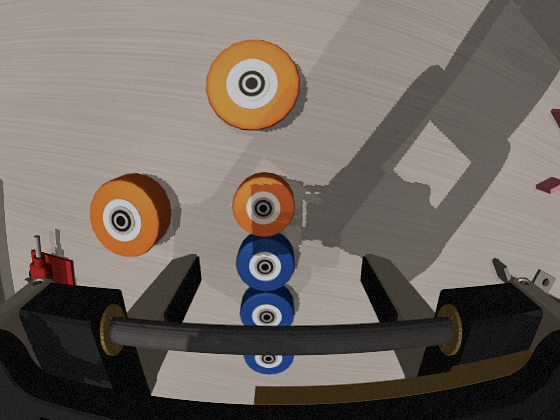

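Hub pixels are orange (264,208), b1 (265,266), b2 (267,317) and b3 (268,358). There is clear space for both fingers beside the orange wheel.

Run:
```python
from h import *
f=np.load("pics/w2.npz",allow_pickle=True);s=f["s"].item()
P=[wray(c,r,s,.032)[:2] for c,r in((264,208),(265,266),(267,317),(268,358))]
print(np.round(P,4),np.linalg.norm(np.diff(P,axis=0),axis=1))
v=P[3]-P[0];print("row yaw",np.arctan2(v[1],v[0]))
print("big",wray(252,83,s,.04),wray(121,219,s,.04))
print(totool([*(P[0]-s["tcp_pos"][:2]),.015-s["tcp_pos"][2]],s))
```

```text
[[ 0.4627 -0.1956]
 [ 0.523  -0.1834]
 [ 0.585  -0.1698]
 [ 0.6455 -0.1576]] [0.06162472 0.06342975 0.06168458]
row yaw 0.20499583217712128
big [ 0.34912332 -0.22832444  0.04      ] [ 0.50090234 -0.3396481   0.04      ]
[-0.01842639 -0.19031126  2.07192438]
```

```bash
A='python3 -m crank'
$A '[[-0.02,-0.1,0.2,0,0,0],[-0.02,-0.19,0.4,0,0,0],[-0.02,-0.19,0.6,0,0,0],[-0.02,-0.19,0.8,0,0,0],[-0.02,-0.19,1,0,0,0]]' >/dev/null
$A '[[0,0,0.2,0,0,0],[0,0,0.4,0,0,0],[0,0,0.5,0,0,0],[0,0,0.6,0,0,0],[0,0,0.6,0,0,0]]'
python3 - <<'E'
from h import *
s=show();p,d=get_image("wrist")
print(totool([.4627-s["tcp_pos"][0],-.1956-s["tcp_pos"][1],.015-s["tcp_pos"][2]],s))
E
```

```text
time: 5.13
tcp_pos: [0.4632, -0.1929, 0.0527]
eef_rot: [3.141, -0.001, -2.939]
contact_force: [-0.8, 0.4, -0.3]
finger_gap: 1.001
grasp_force: 0.0
t 5.13 tcp [ 0.4632 -0.1929  0.0527] rpy [ 3.1408e+00 -9.0000e-04 -2.9394e+00] F [-0.79  0.4  -0.27] gap 1.001 grip 0.0 q [-0.45 -0.16  2.01  0.    1.3  -2.22]
[ 0.01211443 -0.03278606  0.47166055]
```

```bash
A='python3 -m crank'
$A '[[0,-0.03,0.1,0,0,0],[0,-0.03,0.2,0,0,0],[0,-0.03,0.3,0,0,0],[0,-0.03,0.4,0,0,0],[0,-0.03,0.45,0,0,0]]'
$A '[[0,0,0,0,0,0],[0,0,0,0,0,0],[0,0,0,0,0,0],[0,0,0,0,0,0],[0,0,0,0,0,0]]' 0.6
$A '[[0,0,0,0,0,0],[0,0,0,0,0,0],[0,0,0,0,0,0],[0,0,0,0,0,0],[0,0,0,0,0,0]]'
```

```text
time: 5.6
tcp_pos: [0.4634, -0.1958, 0.0161]
eef_rot: [3.141, -0.001, -2.94]
contact_force: [0.5, -0.5, -1.2]
finger_gap: 1.0
grasp_force: 0.0
time: 6.02
tcp_pos: [0.4641, -0.1961, 0.0181]
eef_rot: [-3.141, 0.001, -2.94]
contact_force: [-0.4, 0.6, -0.1]
finger_gap: 0.691
grasp_force: 0.2
time: 6.43
tcp_pos: [0.4641, -0.1961, 0.018]
eef_rot: [-3.141, 0.0, -2.94]
contact_force: [-1.5, -0.0, 6.6]
finger_gap: 0.663
grasp_force: 30.0
```

```bash
A='python3 -m crank'
$A '[[0.1,0.05,0,0,0,0],[0.2,0.15,0,0,0,0],[0.25,0.25,0,0,0,0],[0.25,0.37,0,0,0,0],[0.25,0.5,0,0,0,0]]'
$A '[[0,0.15,0,0,0,0],[0,0.3,0,0,0,0],[0,0.45,0,0,0,0],[0,0.6,0,0,0,0],[0,0.6,0,0,0,0]]'
python3 - <<'E'
from h import *
s=show();p,d=get_image("top");cv2.imwrite("pics/t1.png",cv2.resize(p[130:310,270:450,::-1],None,fx=3,fy=3))
E
```

```text
time: 6.85
tcp_pos: [0.4359, -0.1608, 0.018]
eef_rot: [-3.141, 0.001, -2.941]
contact_force: [1.3, -3.8, 5.9]
finger_gap: 0.659
grasp_force: 30.0
time: 7.27
tcp_pos: [0.4264, -0.112, 0.018]
eef_rot: [3.141, 0.001, -2.939]
contact_force: [-2.4, 5.6, 10.5]
finger_gap: 0.658
grasp_force: 30.0
t 7.27 tcp [ 0.4264 -0.112   0.018 ] rpy [ 3.1413e+00  6.0000e-04 -2.9390e+00] F [-2.39  5.62 10.54] gap 0.658 grip 30.0 q [-0.32 -0.27  2.16  0.    1.25 -2.09]
```

View pics/t1.png

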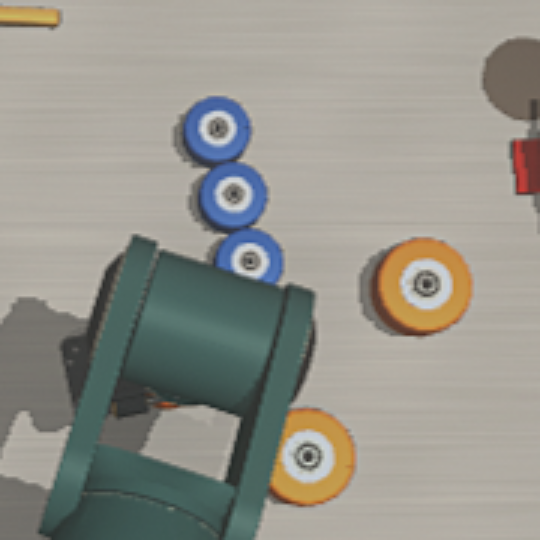

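The blue wheels are unmoved, with b1 still at about (353,217) in full-image pixels. The orange wheel is clear, so I drag it to just in front of the jig mouth.

```bash
A='python3 -m crank'
$A '[[-0.05,0.15,-0.01,0,0,0],[-0.15,0.35,-0.01,0,0,0],[-0.3,0.55,-0.01,0,0,0],[-0.45,0.75,-0.01,0,0,0],[-0.6,0.9,-0.01,0,0,0]]'
$A '[[-0.2,0.2,0,0,0,0],[-0.4,0.4,0,0,0,0],[-0.6,0.55,0,0,0,0],[-0.8,0.7,0,0,0,0],[-0.9,0.71,0,0,0,0]]'
$A '[[0,0,0,0,0,0],[0,0,0,0,0,0],[0,0,0,0,0,0],[0,0,0,0,0,0],[0,0,0,0,0,0]]' 1
$A '[[0,0,0,0,0,0],[0,0,-0.2,0,0,0],[0,0,-0.4,0,0,0],[0,0,-0.6,0,0,0],[0,0,-0.8,0,0,0]]'
$A '[[0,0,-0.2,0,0,0.15],[0,0,-0.4,0,0,0.3],[0,0,-0.6,0,0,0.45],[0,0,-0.6,0,0,0.6],[0,0,-0.6,0,0,0.75]]' 0.15
$A '[[0,0,0,0,0,0.15],[0,0,0,0,0,0.3],[0,0,0,0,0,0.45],[0,0,0,0,0,0.6],[0,0,0,0,0,0.75]]'
$A '[[0,0,0,0,0,0.15],[0,0,0,0,0,0.3],[0,0,0,0,0,0.45],[0,0,0,0,0,0.6],[0,0,0,0,0,0.75]]'
$A '[[0,0,0,0,0,0.15],[0,0,0,0,0,0.26],[0,0,0,0,0,0.26],[0,0,0,0,0,0.26],[0,0,0,0,0,0.26]]'
python3 - <<'E'
from h import *
s=show();p,d=get_image("wrist");np.savez("pics/w3.npz",p=p,d=d,s=np.array(s,dtype=object));cv2.imwrite("pics/w3.png",p[:,:,::-1])
E
```

```text
time: 7.73
tcp_pos: [0.4587, -0.032, 0.018]
eef_rot: [3.141, -0.001, -2.94]
contact_force: [-0.3, -1.2, 0.0]
finger_gap: 0.66
grasp_force: 30.0
time: 8.15
tcp_pos: [0.5186, 0.0386, 0.018]
eef_rot: [3.141, -0.001, -2.938]
contact_force: [-5.1, -1.4, 5.6]
finger_gap: 0.662
grasp_force: 30.0
time: 8.57
tcp_pos: [0.518, 0.0359, 0.0185]
eef_rot: [-3.142, 0.0, -2.941]
contact_force: [-0.5, 0.6, -0.1]
finger_gap: 0.965
grasp_force: 0.0
time: 8.98
tcp_pos: [0.5182, 0.0362, 0.0832]
eef_rot: [3.142, -0.0, -2.94]
contact_force: [0.3, -0.5, -0.0]
finger_gap: 1.001
grasp_force: 0.0
time: 9.4
tcp_pos: [0.5188, 0.0362, 0.1317]
eef_rot: [3.141, 0.002, 2.748]
contact_force: [0.5, -0.4, 0.1]
finger_gap: 0.695
grasp_force: 0.0
time: 9.82
tcp_pos: [0.5183, 0.0362, 0.1305]
eef_rot: [3.142, 0.0, 2.159]
contact_force: [-0.7, 0.2, -0.5]
finger_gap: 0.329
grasp_force: 0.0
time: 10.23
tcp_pos: [0.5183, 0.0362, 0.1305]
eef_rot: [3.142, -0.0, 1.57]
contact_force: [0.1, 0.6, -0.5]
finger_gap: 0.152
grasp_force: 0.0
time: 10.65
tcp_pos: [0.5184, 0.0363, 0.1305]
eef_rot: [3.142, 0.0, 1.375]
contact_force: [-0.4, 0.3, -0.1]
finger_gap: 0.149
grasp_force: 0.0
t 10.65 tcp [0.5184 0.0363 0.1305] rpy [3.1416e+00 1.0000e-04 1.3749e+00] F [-0.39  0.33 -0.1 ] gap 0.149 grip 0.0 q [ 0.02 -0.18  1.89 -0.    1.43  0.22]
```

View pics/w3.png

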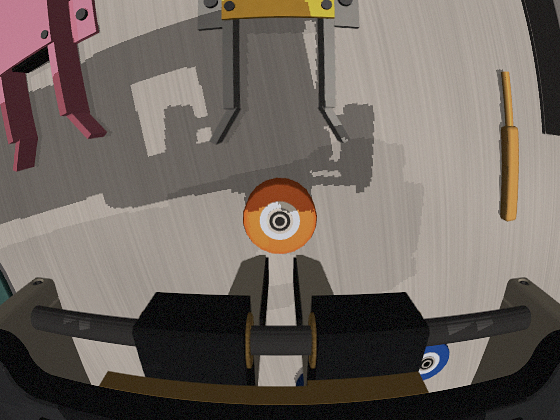

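The wheel hub is at (280,221). The jig walls run from (239,20) to (239,108) and from (319,20) to (321,108), with the hood front at about row 18. The wheel looks well lined up.

Run:
```python
from h import *
f=np.load("pics/w3.npz",allow_pickle=True);s=f["s"].item()
g=lambda c,r,z:wray(c,r,s,z)[:2]
w=g(280,221,.032);print("wheel",w)
A,B=g(239,22,.04),g(319,22,.04);C,D=g(239,107,.04),g(322,107,.04)
h=(g(222,18,.044)+g(333,18,.044))/2
print("hood",h,"widths",np.linalg.norm(A-B),np.linalg.norm(C-D))
v=(A+B-C-D)/2;y=np.arctan2(v[1],v[0]);print("mid far",(A+B)/2,"near",(C+D)/2,"yaw",y)
tips=(g(219,142,.03)+g(342,139,.03))/2;print("tips mid",tips, np.linalg.norm(g(219,142,.03)-g(342,139,.03)))
for yaw,hf in((1.391,np.array([.548,.195])),):
    d=np.array([np.cos(yaw),np.sin(yaw)]);n=np.array([-d[1],d[0]])
    for nm,q in(("wheel",w),("midfar",(A+B)/2),("near",(C+D)/2),("tips",tips),("hood",h),("tcp",s["tcp_pos"][:2])):
        r=q-hf;print(nm,"jig x",r@d+.09,"y",r@n)
```

```text
wheel [0.518295   0.03844028]
hood [0.54764779 0.19609926] widths 0.05957960262975877 0.061534805433428916
mid far [0.54822142 0.19320149] near [0.53639285 0.12769205] yaw 1.3921582733828188
tips mid [0.53140014 0.10267919] 0.09658625425241528
wheel jig x -0.06934811903880034 y 0.0012287090368417698
midfar jig x 0.08827007526447131 y -0.0005394723997929401
near jig x 0.02170134469644236 y -0.0006165772230191279
tips jig x -0.0038011481151165177 y -0.00017738099657265926
hood jig x 0.09101855532766472 y 0.0005431076751828645
tcp jig x -0.07142708241223664 y 0.0007825294578233317
```

```bash
A='python3 -m crank'
$A '[[-0.2,0.02,0,0,0,-0.02],[-0.4,0.02,0,0,0,-0.02],[-0.65,0.02,0,0,0,-0.02],[-0.65,0.02,0.2,0,0,-0.02],[-0.65,0.02,0.4,0,0,-0.02]]' >/dev/null
$A '[[0,0,0.2,0,0,0],[0,0,0.4,0,0,0],[0,0,0.6,0,0,0],[0,0,0.8,0,0,0],[0,0,0.9,0,0,0]]' >/dev/null
$A '[[0,0,0.1,0,0,0],[0,0,0.13,0,0,0],[0,0,0.13,0,0,0],[0,0,0.13,0,0,0],[0,0,0.13,0,0,0]]'
cat >> h.py <<'E'
def jig(q,yaw=1.392,hf=np.array([.548,.195])):
    d=np.array([np.cos(yaw),np.sin(yaw)]);n=np.array([-d[1],d[0]]);r=np.array(q)[:2]-hf
    return np.round([r@d+.09,r@n],4)
def rep():
    s=status.state();d=np.array([np.cos(1.392),np.sin(1.392)])
    print("t",round(s["time"],2),"jig",jig(s["tcp_pos"]),"z",round(s["tcp_pos"][2],4),"yaw",round(s["eef_rot"][2],4),"F",np.round(s["contact_force"],2),"Fx",round(float(s["contact_force"][:2]@d),2))
    return s
E
python3 -c "from h import *;rep()"
```

```text
time: 11.95
tcp_pos: [0.5102, -0.0149, 0.0169]
eef_rot: [3.14, -0.0, 1.388]
contact_force: [-0.4, -0.7, 0.6]
finger_gap: 0.151
grasp_force: 0.0
t 11.95 jig [-1.233e-01 -1.000e-04] z 0.0169 yaw 1.3877 F [-0.4  -0.75  0.57] Fx -0.81
```

```bash
A='python3 -m crank'
$A '[[0.06,0,0,0,0,0],[0.12,0,0,0,0,0],[0.18,0,0,0,0,0],[0.24,0,0,0,0,0],[0.3,0,0,0,0,0]]' >/dev/null; python3 -c "from h import *;rep()"
$A '[[0.06,0,0,0,0,0],[0.12,0,0,0,0,0],[0.18,0,0,0,0,0],[0.24,0,0,0,0,0],[0.3,0,0,0,0,0]]' >/dev/null; python3 -c "from h import *;rep()"
$A '[[0.06,0,0,0,0,0],[0.12,0,0,0,0,0],[0.18,0,0,0,0,0],[0.24,0,0,0,0,0],[0.3,0,0,0,0,0]]' >/dev/null; python3 -c "from h import *;rep()"
python3 - <<'E'
from h import *
s=rep();p,d=get_image("wrist");cv2.imwrite("pics/w4.png",p[:,:,::-1])
E
```

```text
t 12.37 jig [-0.0987  0.0002] z 0.0162 yaw 1.3879 F [-0.09 -1.8   0.35] Fx -1.79
t 12.78 jig [-0.0749  0.0001] z 0.0161 yaw 1.3875 F [-0.25 -1.27  1.52] Fx -1.3
t 13.2 jig [-0.0509  0.    ] z 0.016 yaw 1.3875 F [-0.16 -1.48  1.47] Fx -1.49
t 13.2 jig [-0.0509  0.    ] z 0.016 yaw 1.3875 F [-0.16 -1.48  1.47] Fx -1.49
```

View pics/w4.png

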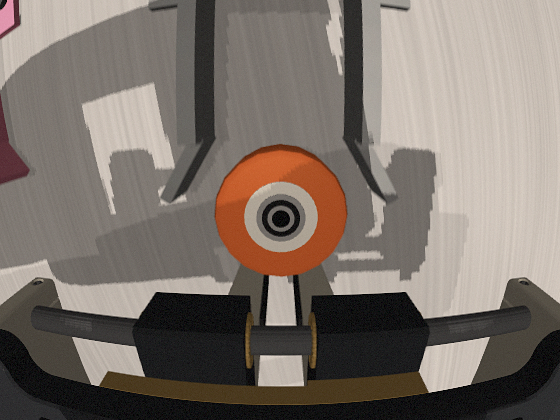

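The wheel (hub 281,217) is centred between the guides (215 to 345), with the fingers against its rear. Now I push it into the bay, short of the earliest buffer position.

```bash
A='python3 -m crank'
$A '[[0.06,0,0,0,0,0],[0.12,0,0,0,0,0],[0.18,0,0,0,0,0],[0.24,0,0,0,0,0],[0.3,0,0,0,0,0]]' >/dev/null; python3 -c "from h import *;s=rep();exit(np.linalg.norm(s['contact_force'][:2])>5)" &&
$A '[[0.06,0,0,0,0,0],[0.12,0,0,0,0,0],[0.18,0,0,0,0,0],[0.24,0,0,0,0,0],[0.3,0,0,0,0,0]]' >/dev/null; python3 -c "from h import *;s=rep();exit(np.linalg.norm(s['contact_force'][:2])>5)" &&
$A '[[0.04,0,0,0,0,0],[0.08,0,0,0,0,0],[0.11,0,0,0,0,0],[0.13,0,0,0,0,0],[0.15,0,0,0,0,0]]' ; python3 -c "from h import *;rep()"
```

```text
t 13.67 jig [-0.0268 -0.    ] z 0.016 yaw 1.3875 F [-0.4  -0.93 -0.14] Fx -0.99
t 13.67 jig [-0.0268 -0.    ] z 0.016 yaw 1.3875 F [-0.4  -0.93 -0.14] Fx -0.99
t 13.67 jig [-0.0268 -0.    ] z 0.016 yaw 1.3875 F [-0.4  -0.93 -0.14] Fx -0.99False
False
```

The guard stopped the chain early because `exit` got a numpy bool. I'll fix it and continue.

```bash
A='python3 -m crank'
cat > g.py <<'E'
import sys
from h import *
s=rep();sys.exit(int(np.linalg.norm(s['contact_force'][:2])>float(sys.argv[1])))
E
$A '[[0.06,0,0,0,0,0],[0.12,0,0,0,0,0],[0.18,0,0,0,0,0],[0.24,0,0,0,0,0],[0.3,0,0,0,0,0]]' >/dev/null; python3 g.py 4 &&
$A '[[0.04,0,0,0,0,0],[0.08,0,0,0,0,0],[0.11,0,0,0,0,0],[0.13,0,0,0,0,0],[0.15,0,0,0,0,0]]' >/dev/null; python3 g.py 4 &&
$A '[[0.01,0,0,0,0,0],[0.02,0,0,0,0,0],[0.03,0,0,0,0,0],[0.04,0,0,0,0,0],[0.04,0,0,0,0,0]]' >/dev/null; python3 g.py 4
```

```text
t 14.08 jig [-0.0028 -0.0002] z 0.016 yaw 1.3876 F [-0.87 -0.1   0.76] Fx -0.26
t 14.5 jig [ 0.0088 -0.0003] z 0.0161 yaw 1.3875 F [-0.32 -0.55  0.49] Fx -0.6
t 14.92 jig [ 0.012  -0.0003] z 0.0161 yaw 1.3876 F [-0.03 -0.37 -0.02] Fx -0.36
```

```bash
A='python3 -m crank'
$A '[[0.01,0,0,0,0,0],[0.02,0,0,0,0,0],[0.04,0,0,0,0,0],[0.05,0,0,0,0,0],[0.06,0,0,0,0,0]]' >/dev/null; python3 g.py 3 &&
$A '[[0.01,0,0,0,0,0],[0.01,0,0,0,0,0],[0.02,0,0,0,0,0],[0.02,0,0,0,0,0],[0.02,0,0,0,0,0]]' >/dev/null && python3 g.py 3 &&
$A '[[0.01,0,0,0,0,0],[0.01,0,0,0,0,0],[0.02,0,0,0,0,0],[0.02,0,0,0,0,0],[0.02,0,0,0,0,0]]' >/dev/null && python3 g.py 3 &&
$A '[[0.01,0,0,0,0,0],[0.01,0,0,0,0,0],[0.02,0,0,0,0,0],[0.02,0,0,0,0,0],[0.02,0,0,0,0,0]]' >/dev/null && python3 g.py 3 &&
$A '[[0.01,0,0,0,0,0],[0.01,0,0,0,0,0],[0.02,0,0,0,0,0],[0.02,0,0,0,0,0],[0.02,0,0,0,0,0]]' >/dev/null && python3 g.py 3 &&
$A '[[0.01,0,0,0,0,0],[0.01,0,0,0,0,0],[0.02,0,0,0,0,0],[0.02,0,0,0,0,0],[0.02,0,0,0,0,0]]' >/dev/null && python3 g.py 3 &&
$A '[[0.01,0,0,0,0,0],[0.01,0,0,0,0,0],[0.02,0,0,0,0,0],[0.02,0,0,0,0,0],[0.02,0,0,0,0,0]]' >/dev/null && python3 g.py 3 &&
$A '[[0.01,0,0,0,0,0],[0.01,0,0,0,0,0],[0.02,0,0,0,0,0],[0.02,0,0,0,0,0],[0.02,0,0,0,0,0]]' >/dev/null && python3 g.py 3 &&
$A '[[0.01,0,0,0,0,0],[0.01,0,0,0,0,0],[0.02,0,0,0,0,0],[0.02,0,0,0,0,0],[0.02,0,0,0,0,0]]' >/dev/null && python3 g.py 3
```

```text
t 15.33 jig [ 0.0168 -0.0003] z 0.0161 yaw 1.3876 F [-0.04 -0.57 -0.53] Fx -0.57
t 15.75 jig [ 0.0183 -0.0003] z 0.016 yaw 1.3876 F [ 0.39 -0.55  0.71] Fx -0.47
t 16.17 jig [ 0.02   -0.0003] z 0.0161 yaw 1.3876 F [-0.32 -0.89 -0.55] Fx -0.93
t 16.58 jig [ 0.0216 -0.0003] z 0.0161 yaw 1.3876 F [-0.36  0.29 -0.57] Fx 0.22
t 17.0 jig [ 0.0231 -0.0003] z 0.016 yaw 1.3875 F [ 0.12 -0.46 -0.18] Fx -0.43
t 17.42 jig [ 0.0247 -0.0003] z 0.016 yaw 1.3875 F [-0.36 -0.27  0.  ] Fx -0.33
t 17.83 jig [ 0.0264 -0.0003] z 0.0161 yaw 1.3875 F [ 0.83  0.21 -0.22] Fx 0.36
t 18.25 jig [ 0.0279 -0.0003] z 0.016 yaw 1.3876 F [ 0.61 -0.25  0.5 ] Fx -0.14
t 18.67 jig [ 0.0295 -0.0004] z 0.0161 yaw 1.3876 F [ 0.19 -0.54 -0.02] Fx -0.5
```

```bash
A='python3 -m crank'
$A '[[0.01,0,0,0,0,0],[0.01,0,0,0,0,0],[0.02,0,0,0,0,0],[0.02,0,0,0,0,0],[0.02,0,0,0,0,0]]' >/dev/null && python3 g.py 3 &&
$A '[[0.01,0,0,0,0,0],[0.01,0,0,0,0,0],[0.02,0,0,0,0,0],[0.02,0,0,0,0,0],[0.02,0,0,0,0,0]]' >/dev/null && python3 g.py 3 &&
$A '[[0.01,0,0,0,0,0],[0.01,0,0,0,0,0],[0.02,0,0,0,0,0],[0.02,0,0,0,0,0],[0.02,0,0,0,0,0]]' >/dev/null && python3 g.py 3 &&
$A '[[0.01,0,0,0,0,0],[0.01,0,0,0,0,0],[0.02,0,0,0,0,0],[0.02,0,0,0,0,0],[0.02,0,0,0,0,0]]' >/dev/null && python3 g.py 3 &&
$A '[[0.01,0,0,0,0,0],[0.01,0,0,0,0,0],[0.02,0,0,0,0,0],[0.02,0,0,0,0,0],[0.02,0,0,0,0,0]]' >/dev/null && python3 g.py 3 &&
$A '[[0.01,0,0,0,0,0],[0.01,0,0,0,0,0],[0.02,0,0,0,0,0],[0.02,0,0,0,0,0],[0.02,0,0,0,0,0]]' >/dev/null && python3 g.py 3 &&
$A '[[0.01,0,0,0,0,0],[0.01,0,0,0,0,0],[0.02,0,0,0,0,0],[0.02,0,0,0,0,0],[0.02,0,0,0,0,0]]' >/dev/null && python3 g.py 3 &&
$A '[[0.01,0,0,0,0,0],[0.01,0,0,0,0,0],[0.02,0,0,0,0,0],[0.02,0,0,0,0,0],[0.02,0,0,0,0,0]]' >/dev/null && python3 g.py 3 &&
$A '[[0.01,0,0,0,0,0],[0.01,0,0,0,0,0],[0.02,0,0,0,0,0],[0.02,0,0,0,0,0],[0.02,0,0,0,0,0]]' >/dev/null && python3 g.py 3 &&
$A '[[0.01,0,0,0,0,0],[0.01,0,0,0,0,0],[0.02,0,0,0,0,0],[0.02,0,0,0,0,0],[0.02,0,0,0,0,0]]' >/dev/null && python3 g.py 3 &&
$A '[[0.01,0,0,0,0,0],[0.01,0,0,0,0,0],[0.02,0,0,0,0,0],[0.02,0,0,0,0,0],[0.02,0,0,0,0,0]]' >/dev/null && python3 g.py 3 &&
$A '[[0.01,0,0,0,0,0],[0.01,0,0,0,0,0],[0.02,0,0,0,0,0],[0.02,0,0,0,0,0],[0.02,0,0,0,0,0]]' >/dev/null && python3 g.py 3 &&
$A '[[0.01,0,0,0,0,0],[0.01,0,0,0,0,0],[0.02,0,0,0,0,0],[0.02,0,0,0,0,0],[0.02,0,0,0,0,0]]' >/dev/null && python3 g.py 3
```

```text
t 19.08 jig [ 0.0311 -0.0004] z 0.0161 yaw 1.3876 F [ 0.83 -0.89  0.37] Fx -0.73
t 19.5 jig [ 0.0327 -0.0003] z 0.016 yaw 1.3875 F [ 0.71  0.43 -0.14] Fx 0.55
t 19.92 jig [ 0.0343 -0.0004] z 0.016 yaw 1.3876 F [ 0.31  0.1  -0.46] Fx 0.16
t 20.33 jig [ 0.0359 -0.0004] z 0.016 yaw 1.3876 F [ 0.85 -0.92  0.25] Fx -0.75
t 20.75 jig [ 0.0375 -0.0004] z 0.016 yaw 1.3876 F [-0.09 -0.68  0.17] Fx -0.69
t 21.17 jig [ 0.0391 -0.0004] z 0.016 yaw 1.3875 F [-0.49  0.02  0.21] Fx -0.07
t 21.58 jig [ 0.0407 -0.0004] z 0.0161 yaw 1.3876 F [0.57 0.7  0.48] Fx 0.79
t 22.0 jig [ 0.0424 -0.0004] z 0.0161 yaw 1.3876 F [-0.4  -0.92  0.07] Fx -0.98
t 22.42 jig [ 0.0439 -0.0004] z 0.0161 yaw 1.3876 F [ 0.02 -0.48 -0.17] Fx -0.47
t 22.83 jig [ 0.0456 -0.0004] z 0.0161 yaw 1.3876 F [-0.46 -0.16  0.18] Fx -0.24
t 23.25 jig [ 0.0471 -0.0004] z 0.016 yaw 1.3875 F [-0.54  0.22  0.21] Fx 0.12
t 23.67 jig [ 0.0487 -0.0004] z 0.016 yaw 1.3876 F [-0.44 -0.38  0.66] Fx -0.46
t 24.08 jig [ 0.0503 -0.0004] z 0.016 yaw 1.3876 F [-0.18 -0.47  0.1 ] Fx -0.5
```

```bash
A='python3 -m crank'
$A '[[0.01,0,0,0,0,0],[0.01,0,0,0,0,0],[0.02,0,0,0,0,0],[0.02,0,0,0,0,0],[0.02,0,0,0,0,0]]' >/dev/null && python3 g.py 3 &&
$A '[[0.01,0,0,0,0,0],[0.01,0,0,0,0,0],[0.02,0,0,0,0,0],[0.02,0,0,0,0,0],[0.02,0,0,0,0,0]]' >/dev/null && python3 g.py 3 &&
$A '[[0.01,0,0,0,0,0],[0.01,0,0,0,0,0],[0.02,0,0,0,0,0],[0.02,0,0,0,0,0],[0.02,0,0,0,0,0]]' >/dev/null && python3 g.py 3 &&
$A '[[0.01,0,0,0,0,0],[0.01,0,0,0,0,0],[0.02,0,0,0,0,0],[0.02,0,0,0,0,0],[0.02,0,0,0,0,0]]' >/dev/null && python3 g.py 3 &&
$A '[[0.01,0,0,0,0,0],[0.01,0,0,0,0,0],[0.02,0,0,0,0,0],[0.02,0,0,0,0,0],[0.02,0,0,0,0,0]]' >/dev/null && python3 g.py 3 &&
$A '[[0.01,0,0,0,0,0],[0.01,0,0,0,0,0],[0.02,0,0,0,0,0],[0.02,0,0,0,0,0],[0.02,0,0,0,0,0]]' >/dev/null && python3 g.py 3 &&
$A '[[0.01,0,0,0,0,0],[0.01,0,0,0,0,0],[0.02,0,0,0,0,0],[0.02,0,0,0,0,0],[0.02,0,0,0,0,0]]' >/dev/null && python3 g.py 3 &&
$A '[[0.01,0,0,0,0,0],[0.01,0,0,0,0,0],[0.02,0,0,0,0,0],[0.02,0,0,0,0,0],[0.02,0,0,0,0,0]]' >/dev/null && python3 g.py 3 &&
$A '[[0.01,0,0,0,0,0],[0.01,0,0,0,0,0],[0.02,0,0,0,0,0],[0.02,0,0,0,0,0],[0.02,0,0,0,0,0]]' >/dev/null && python3 g.py 3 &&
$A '[[0.01,0,0,0,0,0],[0.01,0,0,0,0,0],[0.02,0,0,0,0,0],[0.02,0,0,0,0,0],[0.02,0,0,0,0,0]]' >/dev/null && python3 g.py 3 &&
$A '[[0.01,0,0,0,0,0],[0.01,0,0,0,0,0],[0.02,0,0,0,0,0],[0.02,0,0,0,0,0],[0.02,0,0,0,0,0]]' >/dev/null && python3 g.py 3 &&
$A '[[0.01,0,0,0,0,0],[0.01,0,0,0,0,0],[0.02,0,0,0,0,0],[0.02,0,0,0,0,0],[0.02,0,0,0,0,0]]' >/dev/null && python3 g.py 3 &&
$A '[[0.01,0,0,0,0,0],[0.01,0,0,0,0,0],[0.02,0,0,0,0,0],[0.02,0,0,0,0,0],[0.02,0,0,0,0,0]]' >/dev/null && python3 g.py 3
```

```text
t 24.5 jig [ 0.0519 -0.0004] z 0.0161 yaw 1.3876 F [-0.72 -0.65  0.46] Fx -0.77
t 24.92 jig [ 0.0535 -0.0004] z 0.016 yaw 1.3875 F [ 0.64 -0.92  0.17] Fx -0.79
t 25.33 jig [ 0.0551 -0.0005] z 0.016 yaw 1.3875 F [-0.07 -0.34  0.78] Fx -0.34
t 25.75 jig [ 0.0567 -0.0005] z 0.016 yaw 1.3876 F [-0.12 -0.08  0.3 ] Fx -0.1
t 26.17 jig [ 0.0581 -0.0005] z 0.016 yaw 1.3875 F [-0.58 -4.26  0.72] Fx -4.29
```

```bash
A='python3 -m crank'
$A '[[0.003,0,0,0,0,0],[0.005,0,0,0,0,0],[0.007,0,0,0,0,0],[0.009,0,0,0,0,0],[0.01,0,0,0,0,0]]' >/dev/null; python3 g.py 3
$A '[[0,0,0,0,0,0],[0,0,0,0,0,0],[0,0,0,0,0,0],[0,0,0,0,0,0],[0,0,0,0,0,0]]' >/dev/null; python3 g.py 3
```

```text
t 26.58 jig [ 0.0586 -0.0005] z 0.016 yaw 1.3874 F [-1.12 -8.06  2.06] Fx -8.13
t 27.0 jig [ 0.0586 -0.0005] z 0.016 yaw 1.3875 F [-1.62 -6.89  2.56] Fx -7.07
```

```bash
A='python3 -m crank'
$A '[[0.003,0,0,0,0,0],[0.003,0,0,0,0,0],[0.003,0,0,0,0,0],[0.003,0,0,0,0,0],[0.003,0,0,0,0,0]]' >/dev/null; python3 g.py 3
$A '[[0,0,0,0,0,0],[0,0,0,0,0,0],[0,0,0,0,0,0],[0,0,0,0,0,0],[0,0,0,0,0,0]]' >/dev/null; python3 g.py 3
$A '[[0,0,0,0,0,0],[0,0,0,0,0,0],[0,0,0,0,0,0],[0,0,0,0,0,0],[0,0,0,0,0,0]]' >/dev/null; python3 g.py 3
$A '[[0,0,0,0,0,0],[0,0,0,0,0,0],[0,0,0,0,0,0],[0,0,0,0,0,0],[0,0,0,0,0,0]]' >/dev/null; python3 g.py 3
```

```text
t 27.42 jig [ 0.0588 -0.0005] z 0.016 yaw 1.3875 F [-1.73 -8.15  2.65] Fx -8.33
t 27.83 jig [ 0.0588 -0.0005] z 0.016 yaw 1.3875 F [-1.74 -6.48  1.42] Fx -6.69
t 28.25 jig [ 0.0588 -0.0005] z 0.016 yaw 1.3874 F [-0.95 -7.09  1.41] Fx -7.14
t 28.67 jig [ 0.0588 -0.0005] z 0.016 yaw 1.3875 F [-1.73 -7.41  2.48] Fx -7.6
```

```bash
A='python3 -m crank'
$A '[[-0.01,0,0,0,0,0],[-0.02,0,0,0,0,0],[-0.03,0,0,0,0,0],[-0.04,0,0,0,0,0],[-0.05,0,0,0,0,0]]' >/dev/null; python3 g.py 3
$A '[[-0.1,0,0,0,0,0],[-0.2,0,0,0,0,0],[-0.3,0,0,0,0,0],[-0.4,0,0,0,0,0],[-0.4,0,0,0,0,0]]' >/dev/null
$A '[[0,0,-0.2,0,0,0],[0,0,-0.4,0,0,0],[0,0,-0.6,0,0,0],[0,0,-0.8,0,0,0],[0,0,-1,0,0,0]]' >/dev/null
$A '[[-0.3,0,-0.2,0,0,0],[-0.6,0,-0.4,0,0,0],[-0.8,0,-0.5,0,0,0],[-1,0,-0.5,0,0,0],[-1,0,-0.5,0,0,0]]' >/dev/null
python3 - <<'E'
from h import *
s=rep();p,d=get_image("wrist");np.savez("pics/w5.npz",p=p,d=d,s=np.array(s,dtype=object));cv2.imwrite("pics/w5.png",p[:,:,::-1])
for x in(.06,.09,.1):
    q=np.array([.548,.195])+(x-.09)*np.array([np.cos(1.392),np.sin(1.392)]);print(x,np.round(wpix([*q,.032],s)))
E
```

```text
t 29.08 jig [ 0.0554 -0.0004] z 0.016 yaw 1.3876 F [-0.35  0.24 -0.8 ] Fx 0.18
t 30.33 jig [-0.0587 -0.0002] z 0.1368 yaw 1.3857 F [-0.08  0.41 -0.58] Fx 0.39
0.06 [279.  75.]
0.09 [279.  39.]
0.1 [279.  28.]
```

View pics/w5.png

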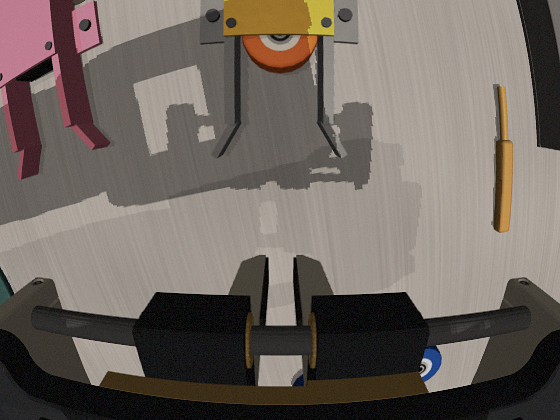

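The wheel sits flat in the bay, part-way under the hood (rear edge near (280,71), hub near (280,36)). Nothing is touching it and it is centred.

```bash
python3 -c "from bench import job_done;print(job_done())"
```

```text
the job is handed in; nothing more can be done
None
```

The orange wheel is in the grey and yellow jig's bay with nothing touching it, after being pressed on the buffer at about 7–8 N for over a second. The blue wheels looked unmoved when checked after the pull-out. The job is handed in, but the hand-in call returned no verdict.

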